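Sort sample cartridges by length into a sloping rack and lock it

ROBOT

A 6-joint arm with a two-finger parallel gripper is mounted at the origin on the work surface. World frame = base frame: x ahead of the robot, y to its left, z up, the work surface at z = 0. Lengths are in m, angles in degrees, forces in N, time in s.
With the tool pointing down it reaches from about 0.325 to 0.85 m from the base axis. Payload 4.4 kg.
Tool frame: the origin (TCP) lies at the very end of the fingers, on their centre line; the grasp point (between the pads) lies 19 mm behind it; z points along the fingers, y is the direction in which the jaws open and shut (so a half turn about z gives the same grasp; the last joint's range is limited). The gripper opens to 94 mm and grips with 3 to 60 N. Pads are 16 mm wide; open, the fingers measure 119 mm over their backs; the gripper's body (75 mm by 177 mm) begins 78 mm behind the grasp point.
Start: joints at [65.46, 11.837, 88.321, -0, 79.842, -8.623], TCP at [0.158, 0.553, 0.205] pointing down, gripper open.
Joint ranges: [-156.59, 156.59], [-49.26, 127.26], [12.9, 141.05], [-63.56, 243.56], [4.71, 150.69], [-161.64, 161.64]. Speed limits (degrees/s): [159.86, 159.86, 180, 180, 180, 180].

INTERFACE

Orientations are given as [roll, pitch, yaw] about the fixed x, y, z axes, in that order (R = Rz(yaw) Ry(pitch) Rx(roll)).
In Python, from bench import arm gives the robot as it stands.
- The arm moves only by the shell command python3 -m handwheel 'ROWS' [OPENING]. ROWS is a JSON object of lists of equal length, an entry for each row: "travel": the shift along the tool's x, y, z in m, a list of three; "turn": the turn about the tool's z in rad. In form: {"travel": [[x, y, z], ...], "turn": [turn, ...]}. A call has 1 to 12 rows; each row shifts and turns the pose as measured when the row begins, along the tool's axes as they then stand; what a row does not reach is not made up. A row lasts 1/8 s, in which the tool goes at most 62.5 mm and 10.7 degrees, less where a joint would pass 70% of its speed; a pose out of reach is approached as far as the arm can. A call with a gripper value outside its range is refused whole. OPENING is the finger opening in m, from 0 to 0.094, set as the call begins (- or left out, the last holds). The fingers move at their own pace and stop on an object; the grip force is fixed at half the most. Time passes only in rows, so rows that do not move let the fingers close. It gives the time, the measured TCP pose, the force and the opening at its end, in the units of the state.
- arm.read_state(): the state, without advancing time (a new reading comes with each control period).
- arm.camera(name): name is "scene" or "top" or "wrist"; returns a dict with "image" (420x560x3 uint8, red, green, blue), "mtx" (3x3 intrinsics, pixels), "k1" (the pictures are not rectified: a ray, as slopes to the right and down, at radius r is drawn at 1 + k1 r^2 times it, then the intrinsics apply), "eye" and "orientation" of the camera in the world. Camera axes: x right, y up, looking along -z (the intrinsics and any distortion apply to the point x, -y, -z); pixel columns grow to the right and rows downward; lengths in m; the calibration is good to about 2 mm. A picture is of the moment at which its call begins. There is no depth.
- arm.sign_off(): hands the job in, once; it reports no verdict.
The state is a dict: "time_s": time; "q": joint angles; "dq": joint speeds; "joint_torque": joint torques, N m; "position": TCP position; "eef_rot": TCP orientation; "wrist_force": force on the tool from outside, world axes, zero at the start; "wrist_torque": the same for the moment, N m; "grip_width": opening from 0.0 (shut) to 1.0 (fully open).
Only numpy, scipy, OpenCV 4.12 (cv2) and the standard library are available. Lean on these libraries where they do the work, as an engineer would, in place of code of your own. Each camera call takes 0.05 s, during which the arm holds its last target. There are 200 camera calls.

TASK

Sort the three sample cartridges by length: lay each one fully home in the row of the sloping rack whose stops match its length, setting it down rather than dropping it. When all three are in, slide the orange locking bar fully across so that its tabs cover the cartridge ends, and let go. Leave the bottle and the jar where they are.

Things in the scene. Friction and masses are not known exactly. Their poses are not given: they have to be found in the camera images.
- cart_short: short sample cartridge, loose, 110 mm long: round aluminium tube 26 mm in diameter with a blue square cap (36 x 36 mm, 14 mm long, included in the 110 mm) on each end, both ends alike; about 180 g. Origin at its centre (18 mm above what it lies on), x along its length. Starts lying level on the mat.
- cart_medium: medium sample cartridge, loose, 140 mm long: round aluminium tube 26 mm in diameter with a blue square cap (36 x 36 mm, 14 mm long, included in the 140 mm) on each end, both ends alike; about 180 g. Origin at its centre (18 mm above what it lies on), x along its length. Starts lying level on the mat.
- cart_long: long sample cartridge, loose, 170 mm long: round aluminium tube 26 mm in diameter with a blue square cap (36 x 36 mm, 14 mm long, included in the 170 mm) on each end, both ends alike; about 180 g. Origin at its centre (18 mm above what it lies on), x along its length. Starts lying level on the mat.
- row_short: row of the rack for the short cartridge, a white deck sloping 30 degrees, low end towards the robot. Origin: on the deck, middle of the uphill face of the lower black stop; x up the slope, y across the row, z square out of the deck. Upper stop's face at x = 122 mm. A cartridge lying home has its centre at x = 55 to 67, y = 0, z = 18 mm. The rows stand side by side at 80 mm pitch, in any order.
- row_medium: row of the rack for the medium cartridge, a white deck sloping 30 degrees, low end towards the robot. Origin: on the deck, middle of the uphill face of the lower black stop; x up the slope, y across the row, z square out of the deck. Upper stop's face at x = 152 mm. A cartridge lying home has its centre at x = 70 to 82, y = 0, z = 18 mm. The rows stand side by side at 80 mm pitch, in any order.
- row_long: row of the rack for the long cartridge, a white deck sloping 30 degrees, low end towards the robot. Origin: on the deck, middle of the uphill face of the lower black stop; x up the slope, y across the row, z square out of the deck. Upper stop's face at x = 182 mm. A cartridge lying home has its centre at x = 85 to 97, y = 0, z = 18 mm. The rows stand side by side at 80 mm pitch, in any order.
- lock (a joint): orange locking bar of the rack, in m: 0 = open (tabs between the rows), 0.040 = fully across (each of its three tabs over the lower cap of a cartridge). It slides along the y axis of the rows, growing towards their +y; friction about 1.5 N.
- lock_grip (a point): point on the centreline of the bar's upright orange grip fin, 12 mm below its top. The fin stands square out of the slope, 14 mm thick along the rows' y, 26 mm along the slope; the bar and its tabs (18 mm wide, 80 mm pitch, the nearest 40 mm either side of the fin) lie 34 mm and more under this point.
- rack: fixed rack carrying rows and bar, 215 x 262 mm, 160 mm high at its back. Origin on the bench under its middle, x away from the robot, y the bar's closing direction. Each row's black stops are 22 mm high, 56 mm wide; at each stop a pair of black guides, 20 mm long, 16 mm high, stands 42 mm apart; the middle of a row is open at the sides.
- mat: thin fixed black mat, 240 x 300 x 3 mm, under the cartridges at the start; origin at the middle of its underside.
- bottle: bystander: amber glass bottle, 64 mm in diameter, 150 mm high; origin at the middle of its underside.
- jar: bystander: white jar with blue cap, 72 mm in diameter, 85 mm high; origin at the middle of its underside.
- balance: fixed laboratory balance at the robot's left, about 300 x 380 mm, 100 mm high; origin under its body, the round weighing chamber 100 mm in front of it. Only to be kept clear of.
Mind the look-alikes: they are no part of the job. What is shaped like the cart_long but purple is not meant. Leave any yellow look-alike of the cart_medium alone.

How it is judged:
By the outcome, as a careful person would: the job done as asked, in the order asked, and still so for the second after the job is handed in, with the robot touching nothing.
It also fails if it takes over 72 s, if anything falls off the work surface, if the arm or the gripper's body presses on something with over 40 N, if the wrist force passes 120 N, or if a joint passes its speed limit or range.

## Working session

There is one attempt and no reset: what is moved stays moved. The work goes in short steps, Python scripts to look and compute and a shell command to move; the robot and the scene stay as the last step left them, time stands still between calls to the robot, and variables do not carry over. Pictures are saved under pics/ and viewed, about 8 in all and at most 12, crops included, and the job is handed in when it is done.

```bash
ls; mkdir -p pics
python3 - <<'E'
from bench import arm
import cv2
for n in ("scene","top"):
    c=arm.camera(n); cv2.imwrite(f"pics/{n}0.png",c["image"][:,:,::-1]); print(n,c["mtx"],c["k1"],c["eye"],c["orientation"])
print(arm.read_state())
E
```

```text
pics
scene [[440.02726295   0.         280.17936888]
 [  0.         440.02726295 213.19674697]
 [  0.           0.           1.        ]] 0.024560759350998135 [ 1.34631204 -0.33215898  0.94820917] [47.76729336 -0.33889903 68.20552754]
top [[413.41433179   0.         274.33480262]
 [  0.         413.41433179 218.92523441]
 [  0.           0.           1.        ]] -0.015979527359985785 [0.35485893 0.02863101 1.24782035] [  6.78794554  -0.69818323 -89.02050964]
{'time_s': 0.1, 'q': array([ 6.54622249e+01,  1.18801404e+01,  8.83949980e+01, -1.29917619e-03,
        7.98418564e+01, -8.62345898e+00]), 'dq': array([-0.02208821, -0.05792998, -0.16617333, -0.06848104,  0.07551291,
       -0.03238471]), 'joint_torque': array([-8.36043068e-05, -3.71863675e+01, -2.82293075e+01,  6.99027255e-02,
        3.12629621e-02, -5.63800040e-05]), 'position': array([0.15738412, 0.55229132, 0.20441263]), 'eef_rot': array([-1.79884136e+02, -1.62783225e-02,  1.64085898e+02]), 'wrist_force': array([-0.17588444,  0.51009074, -0.44865013]), 'wrist_torque': array([ 0.04036973, -0.03015968,  0.00947168]), 'grip_width': 1.0014475577766153}
```

View pics/top0.png

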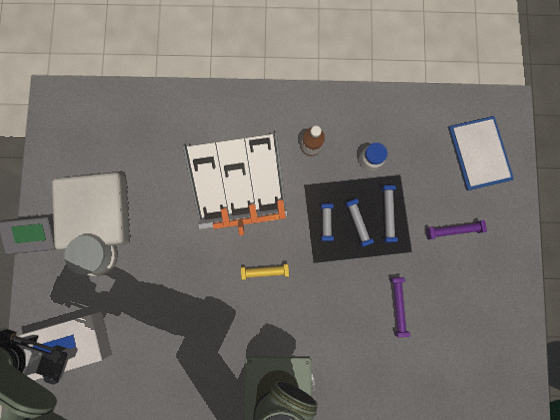

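View pics/scene0.png

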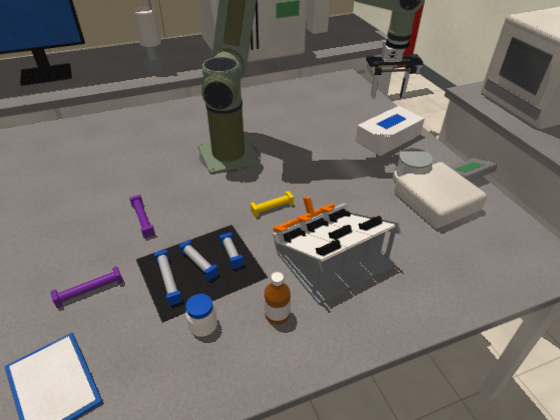

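```bash
cat > h.py <<'E'
import numpy as np, cv2
from scipy.spatial.transform import Rotation as R
def cam(c):
    Rm=R.from_euler('xyz',c["orientation"],degrees=True).as_matrix()@np.diag([1,-1,-1]); return Rm,np.array(c["eye"])
def proj(c,P):
    Rm,e=cam(c); q=(np.atleast_2d(P)-e)@Rm; s=q[:,:2]/q[:,2:]; s=s*(1+c["k1"]*(s**2).sum(1,keepdims=True))
    return s@np.diag(np.diag(c["mtx"])[:2])+c["mtx"][:2,2]
def ray(c,uv):
    Rm,e=cam(c); d=(np.atleast_2d(uv)-c["mtx"][:2,2])/c["mtx"][0,0]; s=d.copy()
    for _ in range(8): s=d/(1+c["k1"]*(s**2).sum(1,keepdims=True))
    return np.c_[s,np.ones(len(s))]@Rm.T
def onz(c,uv,z):
    d=ray(c,uv); e=np.array(c["eye"]); return e+d*((z-e[2])/d[:,2])[:,None]
E
python3 - <<'E'
from bench import arm
from h import *
T=arm.camera("top");S=arm.camera("scene")
import pickle; pickle.dump((T,S),open("ts.pkl","wb"))
def crop(im,x,y,w,h,k): return cv2.resize(im[y:y+h,x:x+w,::-1],(w*k,h*k),interpolation=cv2.INTER_CUBIC)
a=crop(T["image"],182,125,110,115,4); b=crop(S["image"],268,190,134,75,3)[:, :402][:,:360]
can=np.zeros((460,800,3),np.uint8); can[:,:440]=a; 
b=cv2.resize(S["image"][190:270,268:388,::-1],(360,240),interpolation=cv2.INTER_CUBIC); can[:240,440:]=b
b=crop(T["image"],300,170,120,73,3);can[241:460,440:]=b
cv2.imwrite("pics/c1.png",can)
im=T["image"].astype(int)
m=((im[:,:,2]>im[:,:,0]+40)&(im[:,:,2]>70)).astype(np.uint8); m[:175]=0;m[265:]=0;m[:,:305]=0;m[:,412:]=0
n,_,st,ce=cv2.connectedComponentsWithStats(m)
for i in range(1,n):
    if st[i,4]>5: print(st[i,4],ce[i],onz(T,ce[i],0.03).round(4))
im=S["image"].astype(int)
m=((im[:,:,2]>im[:,:,0]+40)&(im[:,:,2]>70)).astype(np.uint8); m[:225]=0;m[310:]=0;m[:,:130]=0;m[:,265:]=0
n,_,st,ce=cv2.connectedComponentsWithStats(m)
for i in range(1,n):
    if st[i,4]>5: print("S",st[i,4],ce[i],onz(S,ce[i],0.025).round(4))
E
```

```text
61 [389.39344262 187.04918033] [[ 0.603  -0.3282  0.03  ]]
59 [352.38983051 202.05084746] [[ 0.5552 -0.2162  0.03  ]]
50 [327.44 205.62] [[ 0.543  -0.1415  0.03  ]]
60 [327.5 238. ] [[ 0.4462 -0.1418  0.03  ]]
57 [391.63157895 239.10526316] [[ 0.4463 -0.3324  0.03  ]]
60 [367.23333333 242.35      ] [[ 0.4354 -0.2596  0.03  ]]
S 78 [225.08974359 236.20512821] [[ 0.4384 -0.1381  0.025 ]]
S 78 [184.29487179 245.1025641 ] [[ 0.4301 -0.2576  0.025 ]]
S 77 [160.2987013  253.46753247] [[ 0.4375 -0.3275  0.025 ]]
S 143 [236.24475524 260.98601399] [[ 0.5432 -0.1369  0.025 ]]
S 146 [211.23287671 271.65068493] [[ 0.555  -0.2116  0.025 ]]
S 170 [173.5        297.27647059] [[ 0.6023 -0.324   0.025 ]]
S 381 [198.95013123 302.11286089] [[ 0.6412 -0.2671  0.025 ]]
```

View pics/c1.png

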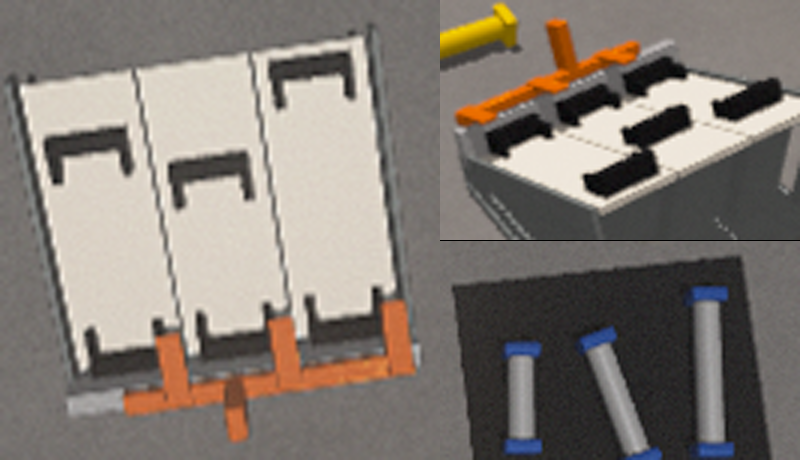

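```bash
cat > rack.py <<'E'
from h import *
from scipy.optimize import minimize
UP={1:.152,0:.122,-1:.182}  # y index -> upper stop
def frame(p):
    Rm=R.from_euler('zy',[0,0]).as_matrix()
    Rm=R.from_euler('ZY',[p[3],-30],degrees=True).as_matrix(); return Rm,np.array(p[:3])
def boxes(t):
    B=[]
    for k,U in UP.items():
        y=k*.08
        B+=[(-t,0,y-.028,y+.028,0,.022),(U,U+t,y-.028,y+.028,0,.022)]
        for s in (1,-1):
            a,b=sorted((y+s*.021,y+s*.028))
            B+=[(0,.02,a,b,0,.016),(U-.02,U,a,b,0,.016)]
    return B
def W(p,P): Rm,o=frame(p); return np.asarray(P)@Rm.T+o
K=4
def fill(c,p,Ps,im):
    uv=proj(c,W(p,Ps)); h=cv2.convexHull(((uv+.5)*K*16).astype(np.int32)); cv2.fillConvexPoly(im,h,1.,shift=4)
def render(c,p,t):
    im=np.zeros((420*K,560*K),np.float32)
    for b in boxes(t): fill(c,p,[[b[i],b[2+j],b[4+k]] for i in(0,1) for j in(0,1) for k in(0,1)],im)
    return cv2.GaussianBlur(cv2.resize(im,(560,420),interpolation=cv2.INTER_AREA),(0,0),.5)
def prep(c,p):
    roi=np.zeros((420*K,560*K),np.float32)
    for k in UP: fill(c,p,[[x,k*.08+y,0] for x in(.004,.205) for y in(-.034,.034)],roi)
    roi=cv2.resize(roi,(560,420),interpolation=cv2.INTER_AREA)>.9
    i=c["image"].astype(float); org=cv2.dilate(((i[:,:,0]>i[:,:,2]+50)).astype(np.uint8),np.ones((3,3)))>0
    g=i.mean(2); roi&=~org; hi=np.percentile(g[roi],80); lo=np.percentile(g[roi],4)
    return roi,np.clip((hi-g)/(hi-lo),0,1)
def fit(cs,p,free):
    for it in range(3):
        D=[prep(c,p) for c in cs]
        def L(d):
            q=p+d[:4]*[1,1,1,100]; return sum(((render(c,q,.008+d[4]*.3)-g)[roi]**2).mean() for c,(roi,g) in zip(cs,D))
        S=np.vstack([np.zeros(5),np.eye(5)*.006])
        r=minimize(L,np.zeros(5),method='Nelder-Mead',options=dict(initial_simplex=S,xatol=5e-5,fatol=1e-6,maxiter=250))
        p=p+r.x[:4]*[1,1,1,100]; print(p.round(4),.008+r.x[4]*.3,r.fun)
    return p
E
time timeout 500 python3 - <<'E'
from rack import *
import pickle
T,S=pickle.load(open("ts.pkl","rb"))
o=onz(T,[[242,211]],.055)[0]; l=onz(T,[[213,214.5],[268,207]],.055); d=l[0]-l[1]; yaw=np.degrees(np.arctan2(d[1],d[0]))-90
print(o,yaw)
p0=np.r_[o,yaw]
p=fit([T,S],p0,0); pickle.dump(p,open("rack.pkl","wb"))
for c in (T,): fit([c],p,0)
i=[]
for c,(x,y) in ((T,(180,130)),(S,(268,190))):
    e=c["image"][:,:,::-1].copy(); e[:,:,1]=np.where(render(c,p,.008)>.5,255,e[:,:,1])
    i.append(cv2.resize(e[y:y+100,x:x+130],(390,300)))
cv2.imwrite("pics/c2.png",np.hstack(i))
E
```

```text
[0.51855483 0.11100738 0.055     ] 8.925413000166444
[0.5309 0.1159 0.0529 9.1623] 0.007144159789158445 0.027762971203392592
[0.531  0.1156 0.0531 9.7622] 0.00903182062223174 0.026156321426709865
[0.5311 0.1154 0.0532 9.748 ] 0.008655174325281265 0.026897261357306856
[0.5303 0.1153 0.0514 9.6471] 0.010522781795785835 0.015828443328579928
[0.5306 0.1155 0.0503 9.5674] 0.010301988678033086 0.012311109797934193
[0.5308 0.1151 0.0499 9.7391] 0.010569478689728013 0.012409251909954554
real	0m29.365s
user	0m19.837s
sys	0m4.151s
```

View pics/c2.png

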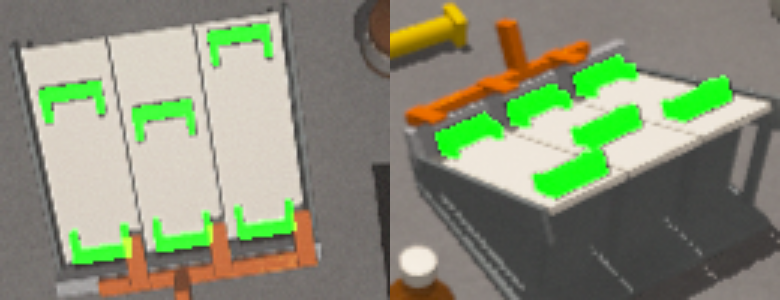

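The cartridges are, in top-view pixels: short (327,222), medium (360,222) and long (390,213). All three are silver with blue caps and lie on the mat, and the enlarged crop confirms it. The purple ones at (457,229) and (400,307) and the yellow one at (265,271) are decoys.

The rack model overlay matches in both views. From left to right the rows are medium, short and long. Next I'll go above the short cartridge.

```bash
python3 -m handwheel '{"travel":[[0,0,0],[0,0,0],[-0.024,-0.05,0],[-0.024,-0.05,0],[-0.024,-0.05,0],[-0.024,-0.05,0],[-0.024,-0.05,0],[-0.024,-0.05,0],[-0.024,-0.05,0],[-0.024,-0.05,0],[-0.024,-0.05,0],[-0.024,-0.05,0]],"turn":[-0.14,-0.14,0,0,0,0,0,0,0,0,0,0]}' 0.06
python3 -m handwheel '{"travel":[[-0.024,-0.05,0],[-0.024,-0.05,0],[-0.024,-0.05,0],[-0.024,-0.05,0],[0,0,0]],"turn":[0,0,0,0,0]}'
python3 - <<'E'
from bench import arm
from h import *
c=arm.camera("wrist");cv2.imwrite("pics/w1.png",c["image"][:,:,::-1]);print(c["eye"],c["orientation"])
E
```

```text
time_s: 1.7
position: [0.4099, 0.0436, 0.2048]
eef_rot: [-179.9, 0.3, -178.8]
wrist_force: [0.5, -0.8, -0.5]
grip_width: 0.639
time_s: 2.33
position: [0.5127, -0.1651, 0.205]
eef_rot: [-179.9, 0.3, -179.2]
wrist_force: [-0.3, -0.3, 0.7]
grip_width: 0.638
[ 0.43703704 -0.16614491  0.38331761] [-1.52119536e+01  8.59131124e-02  9.07923662e+01]
```

View pics/w1.png

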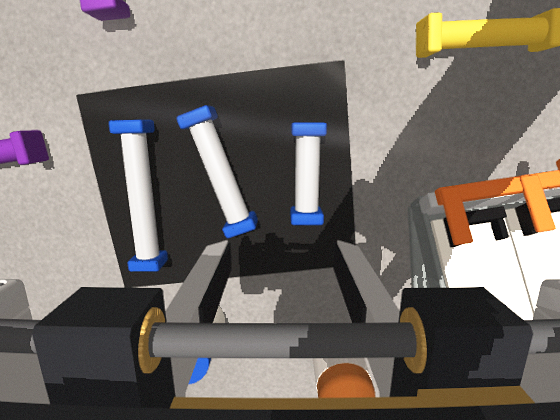

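The wrist view shows all three cartridges: short at about (308,173), medium at (217,172) and long at (141,195). I'll measure them from this picture.

Run:
```python
from bench import arm
from h import *
c=arm.camera("wrist")
im=c["image"].astype(int)
m=((im[:,:,2]>im[:,:,0]+40)&(im[:,:,2]>70)).astype(np.uint8); m[275:]=0
n,l,st,ce=cv2.connectedComponentsWithStats(m)
P={}
for i in range(1,n):
    if st[i,4]>50: print(st[i,4],ce[i].round(1),onz(c,ce[i],0.033).round(4)[0])
# refine: fit each cart model silhouette (cap boxes) to mask
from scipy.optimize import minimize
def ren(p,L):
    o=np.zeros((1680,2240),np.float32); Rm=R.from_euler('z',p[2],degrees=True).as_matrix()
    for s in(1,-1):
        b=[[s*(L/2-.014*i),j*.018,k*.018] for i in(0,1) for j in(1,-1) for k in(1,-1)]
        uv=proj(c,np.array(b)@Rm.T+[p[0],p[1],.021]); cv2.fillConvexPoly(o,cv2.convexHull(((uv+.5)*64).astype(np.int32)),1.,shift=4)
    return cv2.resize(o,(560,420),interpolation=cv2.INTER_AREA)
for nme,L,p0 in (("short",.11,(.4935,-.14,0)),("medium",.14,(.4945,-.2365,20)),("long",.17,(.523,-.3285,1.5))):
    p0=np.array(p0); a=ren(p0,L); roi=cv2.dilate(a,np.ones((21,21)))>0; roi[275:]=0
    f=lambda d:((ren(p0+d*[1,1,200],L)-m)[roi]**2).mean()
    r=minimize(f,np.zeros(3),method='Nelder-Mead',options=dict(initial_simplex=np.vstack([np.zeros(3),np.eye(3)*.006]),xatol=5e-5,fatol=1e-6))
    print(nme,(p0+r.x*[1,1,200]).round(4),r.fun)
```

```text
575 [194.  117.1] [ 0.4325 -0.2552  0.033 ]
605 [129.  126.8] [ 0.4426 -0.324   0.033 ]
483 [306.9 129.5] [ 0.4435 -0.1389  0.033 ]
468 [304.5 218.1] [ 0.5388 -0.1383  0.033 ]
498 [238.5 226.7] [ 0.5499 -0.2114  0.033 ]
526 [145.4 263.4] [ 0.5965 -0.3207  0.033 ]
short [ 0.4916 -0.139   0.8039] 0.05322333797812462
medium [ 0.4921 -0.2353 20.2841] 0.055266931653022766
long [ 0.5206 -0.3267  1.7036] 0.07639879733324051
```

```bash
python3 -m handwheel '{"travel":[[0.0205,0.026,0.03],[0,0,0.05],[0,0,0.05],[0,0,0.045],[0,0,0]],"turn":[0,0,0,0,0]}' 0.06
```

```text
time_s: 3.05
position: [0.4893, -0.1272, 0.0285]
eef_rot: [179.9, 0.5, -178.5]
wrist_force: [-0.1, 0.2, 0.4]
grip_width: 0.639
```

```bash
python3 -m handwheel '{"travel":[[-0.002,-0.008,0],[0,-0.003,0],[0,0,0]],"turn":[0.012,0,0]}'; python3 -m handwheel '{"travel":[[0,0,0.01],[0,0,0.005],[0,0,0]],"turn":[0,0,0]}'
```

```text
time_s: 3.42
position: [0.4957, -0.1394, 0.0344]
eef_rot: [-179.8, 1.0, -179.1]
wrist_force: [0.1, 1.0, -0.5]
grip_width: 0.639
time_s: 3.8
position: [0.4972, -0.1403, 0.02]
eef_rot: [-179.7, 1.2, -179.1]
wrist_force: [0.4, 0.3, 0.4]
grip_width: 0.64
```

```bash
python3 -m handwheel '{"travel":[[0.005,0.001,0.010]],"turn":[0]}'; python3 -m handwheel '{"travel":[[0,0,0],[0,0,0],[0,0,0]],"turn":[0,0,0]}' 0.0
```

```text
time_s: 3.92
position: [0.4933, -0.1399, 0.0102]
eef_rot: [-179.7, 1.3, -179.1]
wrist_force: [-0.3, -0.1, 0.4]
grip_width: 0.638
time_s: 4.3
position: [0.4914, -0.139, 0.0086]
eef_rot: [-179.8, 1.1, -179.1]
wrist_force: [0.4, 0.4, 0.0]
grip_width: 0.354
```

```bash
python3 -m handwheel '{"travel":[[0,0,0],[0,0,0],[0,0,-0.01]],"turn":[0,0,0]}'
cat > plan.py <<'E'
from rack import *
import pickle
p=np.array([.531,.1153,.0525,9.75])
for n,k,L in (("short",0,.11),("medium",1,.14),("long",-1,.17)):
    y=k*.08
    for lab,c in (("above",(.567*L+.004,y,.25*L+.0156+.02)),("touch",(.567*L+.004,y,.25*L+.0156)),("mid",(L/2+.0077,y,.1295*L+.0174)),("home",(L/2+.005,y,.018))):
        print(n,lab,W(p,c).round(4))
E
python3 plan.py
```

```text
time_s: 4.68
position: [0.4903, -0.1385, 0.0182]
eef_rot: [-179.8, 1.0, -179.1]
wrist_force: [0.2, 0.3, -0.7]
grip_width: 0.268
short above [0.5566 0.1197 0.1403]
short touch [0.5664 0.1214 0.123 ]
short mid [0.5689 0.1218 0.1113]
short home [0.5733 0.1226 0.0981]
medium above [0.5538 0.2004 0.1553]
medium touch [0.5637 0.2021 0.138 ]
medium mid [0.5663 0.2025 0.1221]
medium home [0.5726 0.2036 0.1056]
long above [0.5917 0.0446 0.1703]
long touch [0.6016 0.0463 0.153 ]
long mid [0.6042 0.0467 0.133 ]
long home [0.6125 0.0481 0.1131]
```

```bash
python3 -m handwheel '{"travel":[[0,0,-0.045],[0,0,-0.045],[0,0,-0.045],[0,0,-0.04],[0,0,0],[-0.018,0.04,0],[-0.018,0.04,0],[-0.018,0.04,0],[-0.018,0.04,0],[-0.018,0.04,0],[-0.018,0.038,0],[0,0,0]],"turn":[0,0,0,0,-0.155,0,0,0,0,0,0,0]}'; python3 -m handwheel '{"travel":[[0,0,0]],"turn":[0]}'
cat > st.py <<'E'
import sys
from bench import arm
from h import *
t=np.array(eval(sys.argv[1])); yaw=float(sys.argv[2])
s=arm.read_state(); Rm=R.from_euler('xyz',s["eef_rot"],degrees=True).as_matrix()
print("t",s["time_s"],s["position"].round(4),s["eef_rot"].round(2),s["wrist_force"].round(1),"tool d",(Rm.T@(t-s["position"])).round(4),"turn",round(-np.radians((yaw-s["eef_rot"][2]+180)%360-180),4))
E
python3 st.py .5566,.1197,.135 -170.25
```

```text
time_s: 6.18
position: [0.5537, 0.1216, 0.2073]
eef_rot: [-179.4, 1.3, -170.1]
wrist_force: [1.2, -1.4, -1.8]
grip_width: 0.266
time_s: 6.3
position: [0.5534, 0.1213, 0.2074]
eef_rot: [-179.4, 1.3, -170.1]
wrist_force: [0.0, -0.1, -1.8]
grip_width: 0.27
t 6.3 [0.5534 0.1213 0.2074] [-179.39    1.31 -170.08] [ 0.  -0.1 -1.8] tool d [-0.0013 -0.0014  0.0725] turn 0.003
```

```bash
python3 -m handwheel '{"travel":[[-0.001,-0.001,0.035],[0,0,0.03],[0,0,0.005]],"turn":[0.003,0,0]}'; python3 st.py .5664,.1214,.111 -170.25
python3 - <<'E'
from bench import arm
from h import *
c=arm.camera("wrist");cv2.imwrite("pics/w2.png",c["image"][:,:,::-1])
E
```

```text
time_s: 6.68
position: [0.5569, 0.1162, 0.1381]
eef_rot: [-179.3, 1.5, -170.5]
wrist_force: [-0.1, 1.3, -1.6]
grip_width: 0.269
t 6.675 [0.5569 0.1162 0.1381] [-179.31    1.48 -170.51] [-0.1  1.3 -1.6] tool d [-0.0095  0.0039  0.0273] turn -0.0045
```

View pics/w2.png

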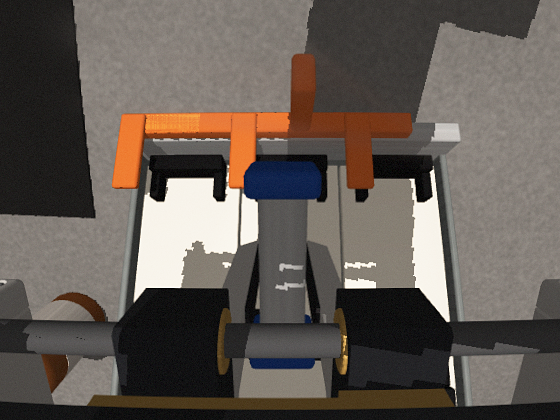

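```bash
python3 -m handwheel '{"travel":[[-0.006,0.004,0.010],[-0.003,0,0.010]],"turn":[-0.004,0]}'; python3 st.py .5689,.1218,.0993 -170.25
```

```text
time_s: 6.98
position: [0.567, 0.1209, 0.1208]
eef_rot: [-179.3, 1.6, -170.3]
wrist_force: [-7.5, -1.2, 2.4]
grip_width: 0.269
t 6.975 [0.567  0.1209 0.1208] [-179.27    1.6  -170.34] [-7.5 -1.2  2.4] tool d [-0.0014  0.0009  0.0215] turn -0.0015
```

```bash
python3 -m handwheel '{"travel":[[0.008,0,0],[0,0.0005,0.007]],"turn":[0,0]}'; python3 st.py .561,.1205,.111 -170.25
```

```text
time_s: 7.22
position: [0.5601, 0.1201, 0.1139]
eef_rot: [-179.3, 1.7, -170.3]
wrist_force: [-0.6, -1.1, -2.0]
grip_width: 0.267
t 7.225 [0.5601 0.1201 0.1139] [-179.25    1.74 -170.32] [-0.6 -1.1 -2. ] tool d [-0.0008  0.0003  0.0029] turn -0.0013
```

Free again, so I'll go on down and watch for contact with the deck.

```bash
python3 -m handwheel '{"travel":[[-0.001,0,0.005]],"turn":[0]}';python3 -m handwheel '{"travel":[[-0.001,0,0.004]],"turn":[0]}';  python3 -m handwheel '{"travel":[[-0.002,0,0.004]],"turn":[0]}'; python3 st.py .5683,.1217,.0861 -170.25
```

```text
time_s: 7.35
position: [0.5615, 0.1203, 0.1088]
eef_rot: [-179.2, 1.8, -170.3]
wrist_force: [-0.3, 0.5, -1.2]
grip_width: 0.269
time_s: 7.48
position: [0.5622, 0.1204, 0.1047]
eef_rot: [-179.2, 1.7, -170.3]
wrist_force: [-5.2, -0.9, 2.7]
grip_width: 0.27
time_s: 7.6
position: [0.5624, 0.1204, 0.1004]
eef_rot: [-179.2, 1.4, -170.3]
wrist_force: [-5.8, -1.6, 2.1]
grip_width: 0.266
t 7.6 [0.5624 0.1204 0.1004] [-179.23    1.43 -170.29] [-5.8 -1.6  2.1] tool d [-0.0057  0.0005  0.0144] turn -0.0007
```

```bash
python3 -m handwheel '{"travel":[[-0.002,0,0.005]],"turn":[0]}';python3 -m handwheel '{"travel":[[-0.002,0,0.005]],"turn":[0]}';  python3 st.py .5683,.1217,.0861 -170.25;python3 - <<'E'
from bench import arm
from h import *
c=arm.camera("wrist");s=arm.camera("scene"); w=c["image"][40:400,100:460]; b=cv2.resize(s["image"][185:275,265:375],(440,360),interpolation=cv2.INTER_CUBIC)
cv2.imwrite("pics/w3.png",np.hstack([w,b])[:,:,::-1])
E
```

```text
time_s: 7.72
position: [0.563, 0.1204, 0.0951]
eef_rot: [-179.2, 1.2, -170.3]
wrist_force: [-5.6, -0.8, 1.7]
grip_width: 0.27
time_s: 7.85
position: [0.5637, 0.1204, 0.0898]
eef_rot: [-179.2, 1.0, -170.3]
wrist_force: [-5.5, -1.4, 20.0]
grip_width: 0.274
t 7.85 [0.5637 0.1204 0.0898] [-179.22    1.01 -170.27] [-5.5 -1.4 20. ] tool d [-0.0047  0.0005  0.0037] turn -0.0004
```

View pics/w3.png

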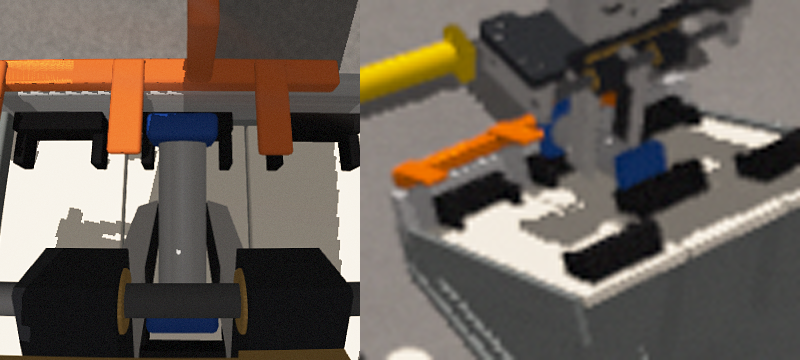

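The cartridge is between the guides, but its low end has landed on the edge of the lower stop (force 20 N, and its cap covers the stop at (183,130)). I'll lift slightly, shift uphill, then lower.

```bash
python3 -m handwheel '{"travel":[[-0.003,0,-0.006]],"turn":[0]}';python3 -m handwheel '{"travel":[[-0.006,0.0005,-0.001]],"turn":[0]}';  python3 -m handwheel '{"travel":[[0,0,0.003]],"turn":[0]}';python3 st.py .571,.122,.0875 -170.25
```

```text
time_s: 8.07
position: [0.5665, 0.121, 0.0955]
eef_rot: [-179.2, 1.0, -170.3]
wrist_force: [0.1, -0.1, -1.4]
grip_width: 0.268
time_s: 8.2
position: [0.5737, 0.1227, 0.0974]
eef_rot: [-179.2, 1.1, -170.3]
wrist_force: [0.2, 0.3, -1.0]
grip_width: 0.268
time_s: 8.32
position: [0.5744, 0.1228, 0.0948]
eef_rot: [-179.2, 1.2, -170.3]
wrist_force: [-2.9, -0.3, 1.9]
grip_width: 0.27
t 8.325 [0.5744 0.1228 0.0948] [-179.21    1.16 -170.27] [-2.9 -0.3  1.9] tool d [ 0.0036 -0.0001  0.0072] turn -0.0004
```

```bash
python3 -m handwheel '{"travel":[[0,0,0.004]],"turn":[0]}';python3 -m handwheel '{"travel":[[0,0,0.003]],"turn":[0]}';  python3 st.py .571,.122,.0875 -170.25
```

```text
time_s: 8.45
position: [0.5748, 0.1228, 0.091]
eef_rot: [-179.2, 1.2, -170.3]
wrist_force: [-2.2, -0.2, 2.3]
grip_width: 0.268
time_s: 8.57
position: [0.5751, 0.1228, 0.088]
eef_rot: [-179.2, 1.2, -170.3]
wrist_force: [-1.6, 0.1, 1.7]
grip_width: 0.269
t 8.575 [0.5751 0.1228 0.088 ] [-179.21    1.22 -170.27] [-1.6  0.1  1.7] tool d [ 0.0042 -0.0001  0.0004] turn -0.0004
```

```bash
python3 -m handwheel '{"travel":[[0,0,0.002]],"turn":[0]}';python3 -m handwheel '{"travel":[[0,0,0.001]],"turn":[0]}';python3 -m handwheel '{"travel":[[0,0,0.001]],"turn":[0]}'
```

```text
time_s: 8.7
position: [0.5754, 0.1228, 0.086]
eef_rot: [-179.2, 1.3, -170.3]
wrist_force: [-1.8, 0.3, 2.5]
grip_width: 0.271
time_s: 8.82
position: [0.5756, 0.1229, 0.085]
eef_rot: [-179.2, 1.3, -170.3]
wrist_force: [-1.3, -0.5, 1.5]
grip_width: 0.265
time_s: 8.95
position: [0.5756, 0.1229, 0.0847]
eef_rot: [-179.2, 1.3, -170.3]
wrist_force: [-5.0, -0.7, 9.5]
grip_width: 0.27
```

```bash
python3 -m handwheel '{"travel":[[0,0,0],[0,0,0]],"turn":[0,0]}' 0.045;python3 -m handwheel '{"travel":[[0,0,-0.02],[0,0,-0.045],[0,0,-0.05]],"turn":[0,0,0]}'; python3 st.py .4921,-.2353,.2 -159.7;python3 - <<'E'
from bench import arm
from h import *
c=arm.camera("wrist");s=arm.camera("scene"); w=c["image"][40:400,100:460]; b=cv2.resize(s["image"][185:275,265:375],(440,360),interpolation=cv2.INTER_CUBIC)
cv2.imwrite("pics/w4.png",np.hstack([w,b])[:,:,::-1])
E
```

```text
time_s: 9.2
position: [0.5765, 0.1229, 0.0847]
eef_rot: [-179.2, 1.4, -170.3]
wrist_force: [-0.7, 0.8, 0.0]
grip_width: 0.441
time_s: 9.57
position: [0.5704, 0.1237, 0.1994]
eef_rot: [-179.3, 0.8, -170.3]
wrist_force: [1.3, 0.2, -0.4]
grip_width: 0.477
t 9.575 [0.5704 0.1237 0.1994] [-179.26    0.85 -170.29] [ 1.3  0.2 -0.4] tool d [ 0.1377 -0.3407  0.0017] turn -0.1848
```

View pics/w4.png

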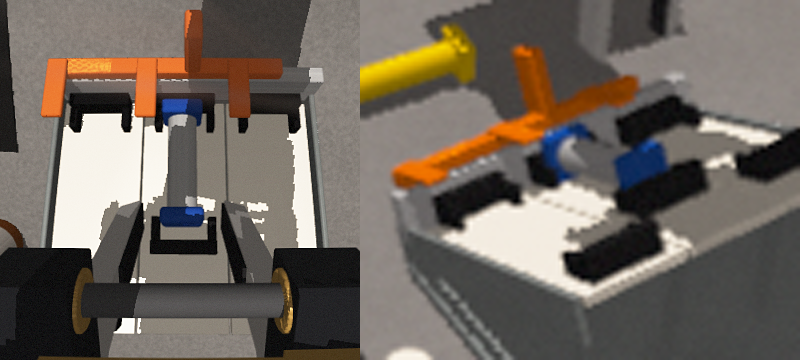

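The short cartridge lies in the middle row, with caps at wrist-crop (182,110) and (181,216). I'll check numerically that it lies flat and home.

```bash
cat > chk.py <<'E'
from bench import arm
from rack import *
import sys
p=np.array([.531,.1153,.0525,9.75])
def check(k,L,names=("wrist","scene","top")):
    C=[arm.camera(n) for n in names]; q0=np.array([L/2+.006,k*.08,.018,0,0.])
    def ren(c,q,ex=0):
        o=np.zeros((1680,2240),np.float32); Rm=R.from_euler('ZY',[q[4],q[3]],degrees=True).as_matrix()
        for s in(1,-1):
            b=np.array([[s*(L/2-.014*i),j*.018,m*.018] for i in(0,1) for j in(1,-1) for m in(1,-1)])
            fill(c,p,b@Rm.T+q[:3],o)
        return cv2.resize(o,(560,420),interpolation=cv2.INTER_AREA)
    D=[]
    for c in C:
        i=c["image"].astype(int); m=((i[:,:,2]>i[:,:,0]*1.5+15)&(i[:,:,2]>i[:,:,1]*1.25)).astype(np.float32); a=ren(c,q0)
        D.append((c,m,cv2.dilate(a,np.ones((13,13)))>0))
    sc=np.array([1,1,1,300,300])
    for sel in (D,D[:1],D[1:]):
        f=lambda d:sum(((ren(c,q0+d*sc)-m)[r]**2).sum()/max(m[r].sum(),1) for c,m,r in sel)
        r=minimize(f,np.zeros(5),method='Nelder-Mead',options=dict(initial_simplex=np.vstack([np.zeros(5),np.eye(5)*.007]),xatol=5e-5,fatol=1e-5,maxiter=400))
        print("cart x,y,z,pitch,yaw in row",(r.x*sc+q0).round(4)-[0,k*.08,0,0,0],"fit",round(r.fun,3),[int(m[r].sum()) for _,m,r in sel])
if __name__=="__main__": check(int(sys.argv[1]),float(sys.argv[2]))
E
python3 chk.py 0 .11
```

```text
cart x,y,z,pitch,yaw in row [-4.60000e-03 -9.90000e-03 -2.49000e-02  3.37507e+01 -4.46860e+00] fit 3.397 [1104, 175, 2]
cart x,y,z,pitch,yaw in row [ 5.03e-02 -7.00e-04  2.92e-02  2.24e+00  9.70e-02] fit 0.384 [1104]
cart x,y,z,pitch,yaw in row [ 5.59000e-02 -2.30000e-03 -6.30000e-03  1.70633e+01 -9.34790e+00] fit 66.358 [175, 2]
```

```bash
python3 -m handwheel '{"travel":[[0,0,0],[0.028,-0.044,0],[0.028,-0.044,0],[0.028,-0.044,0],[0.028,-0.044,0],[0.028,-0.044,0],[0.028,-0.044,0],[0.020,-0.03,0],[0,0,0]],"turn":[-0.184,0,0,0,0,0,0,0,0]}' 0.06; python3 st.py .4921,-.2353,.04 -159.7; sed -i 's/    for sel in .*/    for sel in (D,D[:1],D[1:]):/; s/names=("wrist","scene","top")/names=("top","scene")/' chk.py; python3 chk.py 0 .11
```

```text
time_s: 10.95
position: [0.4854, -0.2236, 0.183]
eef_rot: [179.8, -0.6, -159.2]
wrist_force: [-0.0, 1.1, 0.1]
grip_width: 0.64
t 10.95 [ 0.4854 -0.2236  0.183 ] [ 179.75   -0.65 -159.23] [-0.   1.1  0.1] tool d [-0.0037 -0.0139  0.1429] turn 0.0081
cart x,y,z,pitch,yaw in row [ 4.8300e-02 -1.1000e-03  2.3500e-02  9.0970e+00  2.6003e+00] fit 2.165 [100, 170]
cart x,y,z,pitch,yaw in row [ 3.42000e-02  1.30000e-03 -2.66000e-02  1.93802e+01  1.61290e+00] fit 0.315 [100]
cart x,y,z,pitch,yaw in row [-0.1082  0.08   -0.0386 -2.0893 19.8223] fit 0.818 [170]
```

```bash
cat > ov.py <<'E'
from bench import arm
from rack import *
import sys
p=np.array([.531,.1153,.0525,9.75])
def ov(name,items,out,wins=(("top",182,128,66,75),("scene",278,180,66,75)),K=6):
    I=[]
    for n,x0,y0,w,h in wins:
        c=arm.camera(n); e=cv2.resize(c["image"][y0:y0+h,x0:x0+w,::-1],(w*K,h*K),interpolation=cv2.INTER_CUBIC)
        for k,L,x in items:
            for s in(1,-1):
                b=np.array([[x+s*(L/2-.014*i),k*.08+j*.018,m*.018+.018] for i in(0,1) for j in(1,-1) for m in(1,-1)])
                u=(proj(c,W(p,b))+.5-[x0,y0])*K; cv2.polylines(e,[cv2.convexHull(u.astype(np.int32))],True,(0,255,0),1)
        I.append(e)
    cv2.imwrite(out,np.hstack(I))
if __name__=="__main__": ov(0,eval(sys.argv[1]),sys.argv[2])
E
python3 ov.py '[(0,.11,.055)]' pics/o1.png
```

View pics/o1.png

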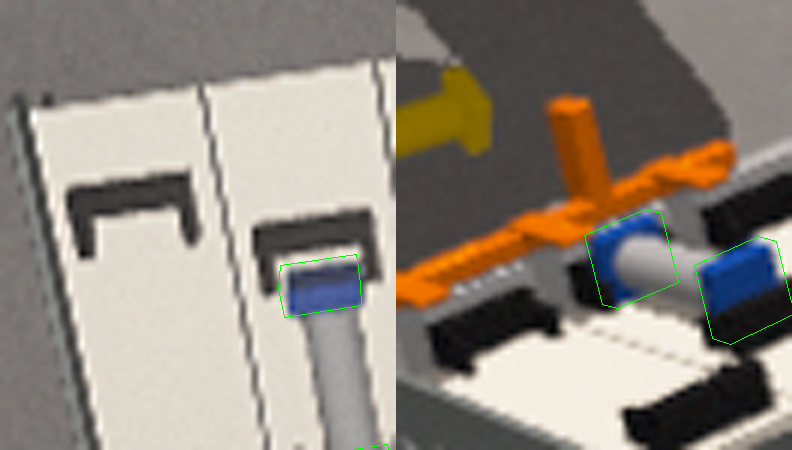

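The overlay matches a cartridge lying home against the lower stop (x = 55 mm, flat) in both views. Next, the medium cartridge.

```bash
python3 -m handwheel '{"travel":[[-0.0035,-0.0135,0.04],[0,0,0.045],[0,0,0.045]],"turn":[0.008,0,0]}' 0.06; python3 st.py .4923,-.2358,.0085 -159.7
```

```text
time_s: 11.52
position: [0.5005, -0.2306, 0.0565]
eef_rot: [-179.6, -0.1, -159.0]
wrist_force: [0.6, 0.9, -0.9]
grip_width: 0.639
t 11.525 [ 0.5005 -0.2306  0.0565] [-1.7960e+02 -7.0000e-02 -1.5899e+02] [ 0.6  0.9 -0.9] tool d [ 0.0095 -0.0015  0.048 ] turn 0.0124
```

```bash
python3 - <<'E'
print()
E
python3 st.py .4923,-.2358,.0085 -159.7
```

```text
t 11.525 [ 0.5005 -0.2306  0.0565] [-1.7960e+02 -7.0000e-02 -1.5899e+02] [ 0.6  0.9 -0.9] tool d [ 0.0095 -0.0015  0.048 ] turn 0.0124
```

```bash
python3 -m handwheel '{"travel":[[0.008,-0.001,0.015],[0,0,0.018]],"turn":[0.012,0]}'; python3 st.py .4923,-.2358,.0085 -159.7
```

```text
time_s: 11.78
position: [0.4925, -0.2317, 0.0209]
eef_rot: [-179.8, -0.2, -159.5]
wrist_force: [1.1, 0.2, -0.2]
grip_width: 0.64
t 11.775 [ 0.4925 -0.2317  0.0209] [-179.78   -0.18 -159.5 ] [ 1.1  0.2 -0.2] tool d [ 0.0016 -0.0037  0.0124] turn 0.0034
```

```bash
python3 -m handwheel '{"travel":[[0.0015,-0.004,0.006],[0,0,0.006]],"turn":[0.003,0]}'; python3 st.py .4923,-.2358,.0085 -159.7;  python3 -m handwheel '{"travel":[[0,0,0],[0,0,0],[0,0,0],[0,0,0],[0,0,0]],"turn":[0,0,0,0,0]}' 0.0; python3 st.py .4923,-.2358,.2 -170.25
```

```text
time_s: 12.02
position: [0.4936, -0.2364, 0.0093]
eef_rot: [-179.7, -0.1, -159.6]
wrist_force: [-0.2, 0.1, 0.4]
grip_width: 0.639
t 12.025 [ 0.4936 -0.2364  0.0093] [-1.7969e+02 -1.1000e-01 -1.5964e+02] [-0.2  0.1  0.4] tool d [0.001  0.001  0.0008] turn 0.001
time_s: 12.65
position: [0.4952, -0.2376, 0.0114]
eef_rot: [-179.5, 0.0, -159.7]
wrist_force: [0.3, 0.1, -1.3]
grip_width: 0.273
t 12.65 [ 0.4952 -0.2376  0.0114] [-1.7950e+02  3.0000e-02 -1.5966e+02] [ 0.3  0.1 -1.3] tool d [ 0.0019  0.001  -0.1886] turn 0.1848
```

```bash
cat > sr.py <<'E'
import sys
from bench import arm
from rack import *
p=np.array([.531,.1153,.0525,9.75]); Rr,o=frame(p); off=np.array([0,0,.012])
t=W(p,[eval(sys.argv[1])])[0]-off
s=arm.read_state(); Rm=R.from_euler('xyz',s["eef_rot"],degrees=True).as_matrix()
print("t",round(s["time_s"],2),"tcp",s["position"].round(4),"row",(Rr.T@(s["position"]+off-o)).round(4),s["eef_rot"].round(2),s["wrist_force"].round(1),"tool d",(Rm.T@(t-s["position"])).round(4),"turn",round(-np.radians((-170.25-s["eef_rot"][2]+180)%360-180),4))
E
python3 -m handwheel '{"travel":[[0,0,-0.045],[0,0,-0.05],[0,0,-0.05],[0,0,-0.045],[0,0,0]],"turn":[0,0,0,0,0.184]}'; python3 sr.py .0775,.08,.065
```

```text
time_s: 13.28
position: [0.4924, -0.2349, 0.204]
eef_rot: [-179.8, -0.2, -170.5]
wrist_force: [0.1, -0.6, -2.3]
grip_width: 0.269
t 13.28 tcp [ 0.4924 -0.2349  0.204 ] row [-0.0025 -0.3386  0.1903] [-179.78   -0.18 -170.5 ] [ 0.1 -0.6 -2.3] tool d [-0.1304  0.4194  0.0665] turn -0.0043
```

```bash
python3 -m handwheel '{"travel":[[-0.0155,0.05,0],[-0.0155,0.05,0],[-0.0155,0.05,0],[-0.0155,0.05,0],[-0.0155,0.05,0],[-0.0155,0.05,0],[-0.0155,0.05,0],[-0.015,0.048,0],[0,0,0],[0,0,0]],"turn":[0,0,0,0,0,0,0,0,0,0]}'; python3 sr.py .0775,.08,.065
```

```text
time_s: 14.52
position: [0.5485, 0.1889, 0.1979]
eef_rot: [-179.7, -0.4, -170.8]
wrist_force: [0.2, -0.0, -2.3]
grip_width: 0.268
t 14.53 tcp [0.5485 0.1889 0.1979] row [0.1045 0.0695 0.1214] [-179.67   -0.41 -170.75] [ 0.2 -0.  -2.3] tool d [-0.0052  0.0109  0.0623] turn -0.0087
```

```bash
python3 -m handwheel '{"travel":[[-0.002,0.01,0.015],[-0.002,0,0.025],[0,0,0.015]],"turn":[-0.0085,0,0]}'; python3 sr.py .0775,.08,.055
```

```text
time_s: 14.9
position: [0.5511, 0.1971, 0.1407]
eef_rot: [-179.7, -0.3, -170.5]
wrist_force: [0.9, 0.6, -1.6]
grip_width: 0.27
t 14.9 tcp [0.5511 0.1971 0.1407] row [0.0793 0.0772 0.07  ] [-179.67   -0.33 -170.48] [ 0.9  0.6 -1.6] tool d [-0.006   0.0029  0.0138] turn -0.004
```

```bash
python3 -m handwheel '{"travel":[[-0.005,0.003,0.010]],"turn":[-0.004]}'; python3 sr.py .0775,.08,.050;  python3 -m handwheel '{"travel":[[-0.002,0,0.005]],"turn":[0]}'; python3 sr.py .0775,.08,.045
```

```text
time_s: 15.02
position: [0.5548, 0.2001, 0.1291]
eef_rot: [-179.7, -0.5, -170.3]
wrist_force: [0.6, -0.2, -0.9]
grip_width: 0.271
t 15.03 tcp [0.5548 0.2001 0.1291] row [0.0771 0.0796 0.0578] [-179.67   -0.45 -170.31] [ 0.6 -0.2 -0.9] tool d [-0.0043  0.0005  0.0065] turn -0.001
time_s: 15.15
position: [0.5567, 0.2003, 0.1232]
eef_rot: [-179.7, -0.5, -170.3]
wrist_force: [-0.2, 0.1, -1.6]
grip_width: 0.268
t 15.15 tcp [0.5567 0.2003 0.1232] row [0.0758 0.0795 0.0517] [-179.68   -0.51 -170.32] [-0.2  0.1 -1.6] tool d [-0.0049  0.0006  0.0049] turn -0.0013
```

```bash
for i in 1; do python3 -m handwheel '{"travel":[[-0.004,0.0005,0.005]],"turn":[-0.001]}'; python3 -m handwheel '{"travel":[[-0.0025,0,0.0045]],"turn":[0]}'; python3 -m handwheel '{"travel":[[-0.0025,0,0.0045]],"turn":[0]}'; done; python3 sr.py .0775,.08,.018
```

```text
time_s: 15.28
position: [0.5592, 0.2011, 0.118]
eef_rot: [-179.7, -0.7, -170.3]
wrist_force: [-6.3, -0.8, 1.7]
grip_width: 0.273
time_s: 15.4
position: [0.5608, 0.2014, 0.1136]
eef_rot: [-179.7, -0.9, -170.3]
wrist_force: [-4.6, -0.5, 0.6]
grip_width: 0.27
time_s: 15.52
position: [0.5631, 0.2018, 0.1092]
eef_rot: [-179.7, -0.9, -170.3]
wrist_force: [-4.7, -0.2, 1.0]
grip_width: 0.272
t 15.53 tcp [0.5631 0.2018 0.1092] row [0.0745 0.0799 0.0363] [-179.66   -0.89 -170.26] [-4.7 -0.2  1. ] tool d [-0.012   0.0002  0.0142] turn -0.0002
```

```bash
python3 -m handwheel '{"travel":[[-0.004,0,0.0035]],"turn":[0]}'; python3 -m handwheel '{"travel":[[-0.004,0,0.0035]],"turn":[0]}'; python3 -m handwheel '{"travel":[[-0.0035,0,0.0035]],"turn":[0]}'; python3 sr.py .0775,.08,.0165
```

```text
time_s: 15.65
position: [0.5672, 0.2026, 0.1056]
eef_rot: [-179.7, -0.9, -170.3]
wrist_force: [-3.3, -1.4, -1.0]
grip_width: 0.269
time_s: 15.78
position: [0.5717, 0.2034, 0.1021]
eef_rot: [-179.7, -0.8, -170.3]
wrist_force: [-3.1, -0.0, 0.9]
grip_width: 0.271
time_s: 15.9
position: [0.5757, 0.204, 0.0985]
eef_rot: [-179.7, -0.8, -170.3]
wrist_force: [-3.9, -1.1, 0.8]
grip_width: 0.273
t 15.9 tcp [0.5757 0.204  0.0985] row [0.0802 0.0799 0.0207] [-179.67   -0.79 -170.26] [-3.9 -1.1  0.8] tool d [0.0002 0.0001 0.0049] turn -0.0002
```

```bash
python3 -m handwheel '{"travel":[[0,0,0.0035]],"turn":[0]}'; python3 -m handwheel '{"travel":[[0,0,0.0015]],"turn":[0]}';python3 -m handwheel '{"travel":[[0,0,0.001]],"turn":[0]}'; python3 sr.py .0775,.08,.0165
```

```text
time_s: 16.02
position: [0.5767, 0.2042, 0.0961]
eef_rot: [-179.7, -0.7, -170.3]
wrist_force: [-7.9, -1.6, 16.3]
grip_width: 0.269
time_s: 16.15
position: [0.5767, 0.2042, 0.0961]
eef_rot: [-179.7, -0.7, -170.2]
wrist_force: [-7.5, -1.3, 9.9]
grip_width: 0.269
time_s: 16.27
position: [0.5767, 0.2042, 0.0962]
eef_rot: [-179.7, -0.7, -170.2]
wrist_force: [-5.2, -0.9, 3.0]
grip_width: 0.271
t 16.27 tcp [0.5767 0.2042 0.0962] row [0.0799 0.0799 0.0182] [-179.66   -0.74 -170.24] [-5.2 -0.9  3. ] tool d [0.0012 0.0001 0.0027] turn 0.0001
```

```bash
python3 -m handwheel '{"travel":[[0,0,0],[0,0,0]],"turn":[0,0]}' 0.045;python3 -m handwheel '{"travel":[[0,0,-0.02],[0,0,-0.045],[0,0,-0.045],[0,0,0],[0.0065,-0.052,0],[0.0065,-0.052,0],[0.0065,-0.052,0],[0.0065,-0.052,0],[0.0065,-0.052,0],[0.0065,-0.052,0],[0.0065,-0.052,0],[0.0065,-0.052,0]],"turn":[0,0,0,0.14,0,0,0,0,0,0,0,0]}'; python3 -m handwheel '{"travel":[[0.0065,-0.052,0],[0.005,-0.04,0],[0,0,0],[0,0,0]],"turn":[0,0,0,0]}' 0.06;  python3 st.py .5208,-.327,.05 -178.3; python3 ov.py '[(0,.11,.055),(1,.14,.070)]' pics/o2.png
```

```text
time_s: 16.52
position: [0.5796, 0.2046, 0.0973]
eef_rot: [-179.7, -0.4, -170.3]
wrist_force: [0.2, -0.1, 0.9]
grip_width: 0.442
time_s: 18.02
position: [0.5505, -0.2214, 0.2353]
eef_rot: [-179.3, 1.9, -178.1]
wrist_force: [0.7, 0.4, -0.3]
grip_width: 0.48
time_s: 18.52
position: [0.5427, -0.3222, 0.243]
eef_rot: [-178.9, 2.4, -178.4]
wrist_force: [0.1, -0.4, -0.4]
grip_width: 0.64
t 18.525 [ 0.5427 -0.3222  0.243 ] [-178.94    2.4  -178.4 ] [ 0.1 -0.4 -0.4] tool d [ 0.0301 -0.0006  0.1919] turn -0.0017
```

View pics/o2.png

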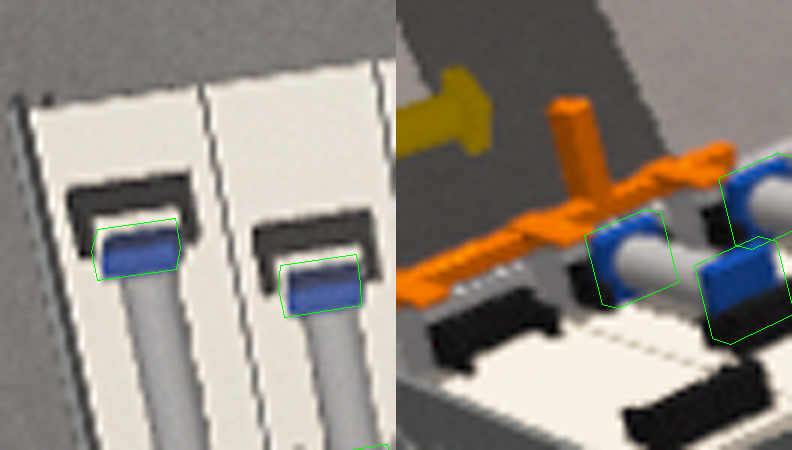

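Medium is home too, with both caps on the outlines. Now the long cartridge.

```bash
python3 -m handwheel '{"travel":[[0.015,0,0.045],[0.013,0,0.05],[0,0,0.045],[0,0,0.04]],"turn":[0,0,0,0]}' 0.06; python3 st.py .5208,-.327,.0085 -178.3
```

```text
time_s: 19.12
position: [0.5289, -0.3234, 0.0651]
eef_rot: [-178.4, 3.1, -177.8]
wrist_force: [0.6, 0.2, -0.0]
grip_width: 0.635
t 19.125 [ 0.5289 -0.3234  0.0651] [-178.4     3.07 -177.81] [ 0.6  0.2 -0. ] tool d [ 0.0113 -0.0018  0.0561] turn 0.0086
```

```bash
python3 -m handwheel '{"travel":[[0.009,-0.0015,0.022],[0,0,0.018]],"turn":[0.0085,0]}'; python3 st.py .5208,-.327,.0085 -178.3
```

```text
time_s: 19.38
position: [0.5216, -0.3219, 0.0213]
eef_rot: [-178.6, 2.9, -178.1]
wrist_force: [0.4, 0.1, 0.2]
grip_width: 0.64
t 19.375 [ 0.5216 -0.3219  0.0213] [-178.62    2.91 -178.08] [0.4 0.1 0.2] tool d [ 0.0016 -0.0048  0.0129] turn 0.0039
```

```bash
python3 -m handwheel '{"travel":[[0.0015,-0.005,0.006],[0,0,0.006]],"turn":[0.004,0]}'; python3 st.py .5208,-.327,.0085 -178.3;  python3 -m handwheel '{"travel":[[0,0,0],[0,0,0],[0,0,0],[0,0,0]],"turn":[0,0,0,0]}' 0.0; python3 -m handwheel '{"travel":[[0,0,-0.03],[0,0,-0.05],[0,0,-0.05],[0,0,-0.05],[0,0,0],[0,0,0]],"turn":[0,0,0,0,-0.14,0]}'; python3 sr.py .0925,-.08,.085
```

```text
time_s: 19.62
position: [0.5221, -0.3264, 0.0091]
eef_rot: [-178.6, 3.0, -178.2]
wrist_force: [-0.0, -0.0, 0.4]
grip_width: 0.64
t 19.625 [ 0.5221 -0.3264  0.0091] [-178.62    2.95 -178.19] [-0.  -0.   0.4] tool d [ 0.0013 -0.0005  0.0005] turn 0.0019
time_s: 20.12
position: [0.524, -0.3277, 0.0116]
eef_rot: [-178.5, 3.2, -178.2]
wrist_force: [0.6, 0.1, -1.3]
grip_width: 0.27
time_s: 20.88
position: [0.5114, -0.3215, 0.1942]
eef_rot: [-178.3, 2.6, -170.0]
wrist_force: [0.5, 0.0, -2.0]
grip_width: 0.269
t 20.88 tcp [ 0.5114 -0.3215  0.1942] row [-0.004  -0.4272  0.1798] [-178.31    2.65 -170.04] [ 0.5  0.  -2. ] tool d [-0.1305  0.3477  0.0296] turn 0.0036
```

```bash
python3 -m handwheel '{"travel":[[-0.018,0.048,0],[-0.018,0.048,0],[-0.018,0.048,0],[-0.018,0.048,0],[-0.018,0.048,0],[-0.018,0.048,0],[-0.018,0.046,0],[0,0,0]],"turn":[0.004,0,0,0,0,0,0,0]}'; python3 sr.py .0925,-.08,.075
```

```text
time_s: 21.88
position: [0.5796, 0.0388, 0.1814]
eef_rot: [-178.7, 2.0, -171.7]
wrist_force: [0.4, 0.0, -2.2]
grip_width: 0.269
t 21.88 tcp [0.5796 0.0388 0.1814] row [ 0.1007 -0.0836  0.1045] [-178.7     2.   -171.68] [ 0.4  0.  -2.2] tool d [-0.0065  0.0045  0.0298] turn -0.025
```

```bash
python3 -m handwheel '{"travel":[[-0.004,0.004,0.012],[-0.002,0,0.015]],"turn":[-0.025,0]}'; python3 sr.py .0925,-.08,.065
```

```text
time_s: 22.12
position: [0.5861, 0.0422, 0.1528]
eef_rot: [-178.6, 1.9, -170.3]
wrist_force: [0.0, 0.2, -2.0]
grip_width: 0.27
t 22.12 tcp [0.5861 0.0422 0.1528] row [ 0.0925 -0.0814  0.0763] [-178.6     1.95 -170.3 ] [ 0.   0.2 -2. ] tool d [-0.0053  0.0016  0.0099] turn -0.0008
```

```bash
python3 -m handwheel '{"travel":[[-0.005,0.0015,0.009]],"turn":[-0.001]}';  python3 -m handwheel '{"travel":[[-0.0025,0,0.005]],"turn":[0]}'; python3 sr.py .0925,-.08,.055
```

```text
time_s: 22.25
position: [0.5902, 0.0432, 0.1417]
eef_rot: [-178.6, 1.8, -170.4]
wrist_force: [0.1, -0.6, -0.9]
grip_width: 0.271
time_s: 22.38
position: [0.5919, 0.0429, 0.1353]
eef_rot: [-178.7, 1.6, -170.4]
wrist_force: [-4.6, 1.5, 1.9]
grip_width: 0.272
t 22.38 tcp [0.5919 0.0429 0.1353] row [ 0.0888 -0.0816  0.0583] [-178.68    1.59 -170.44] [-4.6  1.5  1.9] tool d [-0.0048  0.0017  0.001 ] turn -0.0033
```

```bash
python3 -m handwheel '{"travel":[[-0.003,0.0017,0.003]],"turn":[-0.003]}';  python3 -m handwheel '{"travel":[[-0.003,0,0.0045]],"turn":[0]}'; python3 -m handwheel '{"travel":[[-0.003,0,0.0045]],"turn":[0]}'; python3 sr.py .0935,-.08,.018
```

```text
time_s: 22.5
position: [0.5935, 0.0441, 0.1316]
eef_rot: [-178.7, 1.4, -170.3]
wrist_force: [-4.0, -1.8, 0.3]
grip_width: 0.269
time_s: 22.62
position: [0.5965, 0.0443, 0.1273]
eef_rot: [-178.7, 1.4, -170.3]
wrist_force: [-4.4, -1.6, 1.0]
grip_width: 0.269
time_s: 22.75
position: [0.5999, 0.0446, 0.1229]
eef_rot: [-178.6, 1.4, -170.4]
wrist_force: [-4.3, -1.5, 1.0]
grip_width: 0.271
t 22.75 tcp [0.5999 0.0446 0.1229] row [ 0.0896 -0.0814  0.0434] [-178.64    1.37 -170.36] [-4.3 -1.5  1. ] tool d [-0.0156  0.0019  0.0204] turn -0.0019
```

```bash
python3 -m handwheel '{"travel":[[-0.004,0.0008,0.005]],"turn":[-0.002]}';  python3 -m handwheel '{"travel":[[-0.004,0.0004,0.005]],"turn":[0]}'; python3 -m handwheel '{"travel":[[-0.004,0,0.005]],"turn":[0]}'; python3 sr.py .0935,-.08,.018
```

```text
time_s: 22.88
position: [0.6044, 0.0459, 0.118]
eef_rot: [-178.6, 1.4, -170.2]
wrist_force: [-3.4, -0.3, -0.3]
grip_width: 0.264
time_s: 23.0
position: [0.6091, 0.047, 0.113]
eef_rot: [-178.6, 1.5, -170.2]
wrist_force: [-2.1, -0.6, 1.0]
grip_width: 0.268
time_s: 23.12
position: [0.6138, 0.0478, 0.1079]
eef_rot: [-178.6, 1.5, -170.2]
wrist_force: [-2.3, -0.1, 1.6]
grip_width: 0.267
t 23.12 tcp [0.6138 0.0478 0.1079] row [ 0.0944 -0.0806  0.0233] [-178.62    1.52 -170.24] [-2.3 -0.1  1.6] tool d [-0.0017  0.0007  0.0051] turn 0.0002
```

```bash
python3 -m handwheel '{"travel":[[0,0.0005,0.004]],"turn":[0]}';  python3 -m handwheel '{"travel":[[0,0,0.0025]],"turn":[0]}'; python3 -m handwheel '{"travel":[[0,0,0.001]],"turn":[0]}'; python3 sr.py .0935,-.08,.018
```

```text
time_s: 23.25
position: [0.6151, 0.0482, 0.1039]
eef_rot: [-178.6, 1.6, -170.2]
wrist_force: [-0.5, -0.6, 0.5]
grip_width: 0.268
time_s: 23.38
position: [0.6152, 0.0482, 0.1035]
eef_rot: [-178.6, 1.6, -170.2]
wrist_force: [-12.8, 1.0, 20.3]
grip_width: 0.27
time_s: 23.5
position: [0.6152, 0.0482, 0.1036]
eef_rot: [-178.6, 1.6, -170.2]
wrist_force: [-3.2, -0.2, 3.0]
grip_width: 0.268
t 23.5 tcp [0.6152 0.0482 0.1036] row [ 0.0935 -0.0804  0.0188] [-178.57    1.59 -170.21] [-3.2 -0.2  3. ] tool d [-0.0004  0.0004  0.0007] turn 0.0007
```

```bash
python3 -m handwheel '{"travel":[[0,0,0],[0,0,0]],"turn":[0,0]}' 0.045;python3 -m handwheel '{"travel":[[0,0,-0.02],[0,0,-0.045],[0,0,-0.045]],"turn":[0,0,0]}'
cat > fin.py <<'E'
from rack import *
import pickle
T,S=pickle.load(open("ts.pkl","rb")); p=np.array([.531,.1153,.0525,9.75])
def ren(c,q):
    o=np.zeros((1680,2240),np.float32); fill(c,p,[[q[0]+i*.013,q[1]+j*.007,z] for i in(1,-1) for j in(1,-1) for z in(.03,q[2])],o); return cv2.resize(o,(560,420),interpolation=cv2.INTER_AREA)
D=[]
for c,(x0,x1,y0,y1) in ((T,(228,256,225,245)),(S,(295,322,185,208))):
    i=c["image"].astype(float); m=np.clip((i[:,:,0]-i[:,:,2])/(80 if c is T else 150),0,1); r=np.zeros(m.shape,bool); r[y0:y1,x0:x1]=1; D.append((c,m,r))
f=lambda q,D=D:sum(((ren(c,q)-m)[r]**2).sum()/m[r].sum() for c,m,r in D)
for s in ([-.02,0,.09],[-.03,0,.08]):
    r=minimize(f,s,method='Nelder-Mead',options=dict(initial_simplex=np.vstack([s,np.add(s,np.eye(3)*.008)]),xatol=1e-4,fatol=1e-5)); print(r.x.round(4),r.fun,[round(f(r.x,[d]),2) for d in D],[d[1][d[2]].sum() for d in D])
g=r.x-[0,0,.012]; print("grip row",g.round(4),"world",W(p,[g]).round(4),"top",W(p,[r.x]).round(4))
E
python3 fin.py; python3 st.py .5,.1,.2 -170.25
```

```text
time_s: 23.75
position: [0.617, 0.0484, 0.1043]
eef_rot: [-178.5, 1.8, -170.2]
wrist_force: [0.9, 0.1, -0.3]
grip_width: 0.446
time_s: 24.12
position: [0.611, 0.0509, 0.2143]
eef_rot: [-178.7, 1.5, -170.2]
wrist_force: [0.1, -1.0, 0.2]
grip_width: 0.482
[-0.0337  0.008   0.0907] 0.28001904076560186 [np.float64(0.18), np.float64(0.1)] [np.float64(120.0625), np.float64(122.89333333333333)]
[-0.0335  0.008   0.091 ] 0.2791832888940602 [np.float64(0.18), np.float64(0.1)] [np.float64(120.0625), np.float64(122.89333333333333)]
grip row [-0.0335  0.008   0.079 ] world [[0.4621 0.1116 0.1041]] top [[0.4562 0.1106 0.1145]]
t 24.125 [0.611  0.0509 0.2143] [-178.66    1.45 -170.21] [ 0.1 -1.   0.2] tool d [0.1013 0.0675 0.0102] turn 0.0006
```

```bash
python3 -m handwheel '{"travel":[[0.043,-0.033,0],[0.043,-0.033,0],[0.043,-0.033,0],[0.043,-0.033,0],[0,0,0]],"turn":[0,0,0,0,0]}'; python3 st.py .462,.1116,.2 -170.25
python3 - <<'E'
from ov import ov
ov(0,[(0,.11,.055),(1,.14,.07),(-1,.17,.085)],"pics/o3.png",wins=(("top",182,128,110,110),("scene",280,180,90,110)),K=4)
E
```

```text
time_s: 24.75
position: [0.4687, -0.1136, 0.2269]
eef_rot: [-178.0, 3.0, -170.0]
wrist_force: [-0.1, 0.7, -0.0]
grip_width: 0.479
t 24.75 [ 0.4687 -0.1136  0.2269] [-178.      2.96 -170.03] [-0.1  0.7 -0. ] tool d [-0.031   0.2238  0.0207] turn 0.0039
```

View pics/o3.png

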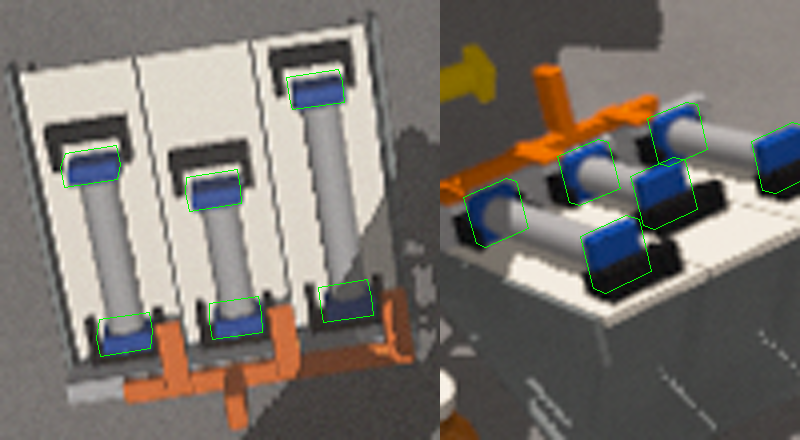

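All three lie home on their outlines, and the tabs (at (172,355), (285,340) and (396,330)) are still between the rows. Next, the fin at (235,400).

```bash
python3 -m handwheel '{"travel":[[-0.006,0.044,0],[-0.006,0.044,0],[-0.006,0.044,0],[-0.006,0.044,0],[-0.006,0.038,0],[0,0,0]],"turn":[0.004,0,0,0,0,0]}' 0.07; python3 st.py .464,.1116,.15 -170.25
```

```text
time_s: 25.6
position: [0.4692, 0.1187, 0.2254]
eef_rot: [-178.1, 3.6, -169.5]
wrist_force: [0.2, 0.0, 1.1]
grip_width: 0.744
t 25.6 [0.4692 0.1187 0.2254] [-178.11    3.6  -169.47] [0.2 0.  1.1] tool d [ 0.0111 -0.0036  0.075 ] turn 0.0137
```

```bash
python3 -m handwheel '{"travel":[[0.006,-0.0035,0.03],[0.004,0,0.03],[0,0,0.01]],"turn":[0.0135,0,0]}'; python3 st.py .464,.1116,.09 -170.25
```

```text
time_s: 25.98
position: [0.4681, 0.1142, 0.1561]
eef_rot: [-178.1, 4.0, -169.9]
wrist_force: [0.7, -0.3, 0.2]
grip_width: 0.743
t 25.975 [0.4681 0.1142 0.1561] [-178.09    3.98 -169.92] [ 0.7 -0.3  0.2] tool d [0.0091 0.0004 0.0657] turn 0.0057
```

```bash
python3 -m handwheel '{"travel":[[0.006,0,0.022],[0.003,0,0.022],[0,0,0.015]],"turn":[0.005,0,0]}'; python3 st.py .464,.1116,.09 -170.25
```

```text
time_s: 26.35
position: [0.4679, 0.1114, 0.0981]
eef_rot: [-178.1, 4.4, -170.2]
wrist_force: [-0.2, 0.0, 0.2]
grip_width: 0.748
t 26.35 [0.4679 0.1114 0.0981] [-178.06    4.36 -170.2 ] [-0.2  0.   0.2] tool d [0.0045 0.0012 0.0078] turn 0.0009
```

```bash
python3 -m handwheel '{"travel":[[0.003,0.001,0.007],[0,0,0]],"turn":[0,0]}' 0.03; python3 -m handwheel '{"travel":[[0,0,0],[0,0,0],[0,0,0],[0,0,0]],"turn":[0,0,0,0]}' 0; python3 sr.py -.0335,.048,.08
```

```text
time_s: 26.6
position: [0.466, 0.1116, 0.0905]
eef_rot: [-178.1, 4.3, -170.2]
wrist_force: [0.4, -0.8, 0.2]
grip_width: 0.567
time_s: 27.1
position: [0.468, 0.1121, 0.0929]
eef_rot: [-178.1, 4.6, -170.2]
wrist_force: [0.7, -0.4, -1.8]
grip_width: 0.153
t 27.1 tcp [0.468  0.1121 0.0929] row [-0.0281  0.0075  0.0767] [-178.06    4.61 -170.2 ] [ 0.7 -0.4 -1.8] tool d [ 0.0063  0.0404 -0.002 ] turn 0.0008
```

```bash
python3 -m handwheel '{"travel":[[0,0.008,0],[0,0.008,0],[0,0.008,0]],"turn":[0,0,0]}'; python3 sr.py -.0281,.0475,.0767;python3 -m handwheel '{"travel":[[0,0.008,0]],"turn":[0]}'; python3 sr.py -.0281,.0475,.0767
```

```text
time_s: 27.48
position: [0.4638, 0.1364, 0.0928]
eef_rot: [-178.0, 4.6, -170.3]
wrist_force: [-1.9, -1.4, 3.4]
grip_width: 0.151
t 27.48 tcp [0.4638 0.1364 0.0928] row [-0.0281  0.0322  0.0766] [-178.03    4.6  -170.25] [-1.9 -1.4  3.4] tool d [ 0.0001  0.0153 -0.0006] turn -0.0
time_s: 27.6
position: [0.4624, 0.145, 0.0928]
eef_rot: [-178.0, 4.6, -170.2]
wrist_force: [-2.0, -2.3, 4.5]
grip_width: 0.149
t 27.6 tcp [0.4624 0.145  0.0928] row [-0.028   0.0409  0.0766] [-178.02    4.61 -170.23] [-2.  -2.3  4.5] tool d [ 0.0001  0.0066 -0.0003] turn 0.0003
```

```bash
python3 -m handwheel '{"travel":[[0,0.006,0]],"turn":[0]}'; python3 sr.py -.0281,.0475,.0767;python3 -m handwheel '{"travel":[[0,0.004,0]],"turn":[0]}'; python3 -m handwheel '{"travel":[[0,0.003,0]],"turn":[0]}';python3 sr.py -.0281,.0475,.0767
```

```text
time_s: 27.72
position: [0.4622, 0.1462, 0.0928]
eef_rot: [-177.3, 4.6, -169.9]
wrist_force: [3.1, -28.7, 3.5]
grip_width: 0.151
t 27.73 tcp [0.4622 0.1462 0.0928] row [-0.028   0.0421  0.0766] [-177.28    4.57 -169.94] [  3.1 -28.7   3.5] tool d [ 0.0001  0.0054 -0.0003] turn 0.0054
time_s: 27.85
position: [0.4623, 0.1459, 0.0928]
eef_rot: [-176.7, 4.5, -169.8]
wrist_force: [0.4, -16.1, 3.2]
grip_width: 0.153
time_s: 27.98
position: [0.4623, 0.1457, 0.0928]
eef_rot: [-176.3, 4.5, -169.7]
wrist_force: [0.2, -11.6, 4.5]
grip_width: 0.155
t 27.98 tcp [0.4623 0.1457 0.0928] row [-0.0281  0.0416  0.0766] [-176.28    4.48 -169.71] [  0.2 -11.6   4.5] tool d [ 0.      0.0059 -0.0005] turn 0.0094
```

```bash
python3 -m handwheel '{"travel":[[0,0,0],[0,0,0],[0,0,0]],"turn":[0,0,0]}' 0.05;python3 -m handwheel '{"travel":[[0,0,-0.015],[0,0,-0.04],[0,0,-0.045],[0,0,-0.02],[0.01,-0.05,0],[0.01,-0.05,0],[0.01,-0.05,0],[0.01,-0.05,0],[0.01,-0.05,0],[0,-0.05,0],[0,0,0]],"turn":[0,0,0,0,0,0,0,0,0,0,0]}'
python3 - <<'E'
from ov import *
ov(0,[],"pics/o4.png",wins=(("top",182,128,110,110),("scene",280,180,90,110)),K=4)
im=cv2.imread("pics/o4.png")
c=arm.camera("top")
# expected closed tab footprints: x -0.01..0.016, z 0.042
for k in (1,0,-1):
    b=[[x,k*.08+y,.042] for x,y in((-.005,-.009),(-.005,.009),(.014,.009),(.014,-.009))]
    u=(proj(c,W(p,b))+.5-[182,128])*4; cv2.polylines(im,[u.astype(np.int32)],True,(0,255,0),1)
cv2.imwrite("pics/o4.png",im)
i=c["image"].astype(float); m=((i[:,:,0]>i[:,:,2]+50)&(i[:,:,0]>90))
for x in (.002,.008,.012):
    ys=np.arange(-.13,.13,.001); u=proj(c,W(p,[[x,y,.042] for y in ys])).round().astype(int); v=m[u[:,1],u[:,0]]
    e=np.flatnonzero(np.diff(np.r_[0,v,0])); print(x,[(round(ys[a],3),round(ys[min(b,len(ys)-1)],3)) for a,b in zip(e[::2],e[1::2])])
s=arm.read_state();print(s["time_s"],s["position"])
E
```

```text
time_s: 28.35
position: [0.462, 0.1468, 0.0919]
eef_rot: [-176.3, 4.5, -169.7]
wrist_force: [0.3, -0.1, 0.5]
grip_width: 0.435
time_s: 29.72
position: [0.4585, -0.156, 0.2444]
eef_rot: [-176.0, 5.6, -169.2]
wrist_force: [-0.6, 0.5, 0.0]
grip_width: 0.532
0.002 [(np.float64(-0.087), np.float64(-0.07)), (np.float64(-0.007), np.float64(0.01)), (np.float64(0.072), np.float64(0.089))]
0.008 [(np.float64(-0.088), np.float64(-0.071)), (np.float64(-0.008), np.float64(0.009)), (np.float64(0.071), np.float64(0.088))]
0.012 [(np.float64(-0.089), np.float64(-0.072)), (np.float64(-0.009), np.float64(0.008)), (np.float64(0.071), np.float64(0.088))]
29.875 [ 0.45789011 -0.15222118  0.24323557]
```

View pics/o4.png

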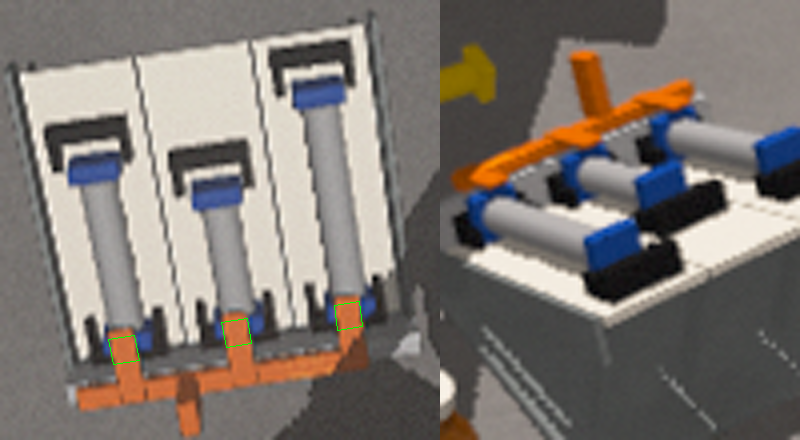

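The tabs (crop (122,345), (237,330), (348,315)) lie on the three lower caps, centred on the rows to about 1 mm, and the cartridges are still home.

```bash
python3 -c "
from bench import arm
print(arm.sign_off())"
```

```text
the job is handed in; nothing more can be done
None
```

All three cartridges are in their matching rows and the locking bar is fully across and released. I handed the job in at about 30 s of the 72 s allowed.

- **Rows:** seen from the robot, medium is on the left, short in the middle and long on the right. I lowered each one until it pressed on the deck, then let go. The bar was slid only after all three were in.
- **Cartridges:** after all three were placed, model outlines in the top and scene pictures showed them flat and against their lower stops, within about 2 mm. In the last picture they were still in place.
- **Locking bar:** I drew it by its fin to a firm stop, about 29 N at the wrist. In the last picture the three tabs are centred on the rows to about 1 mm and cover the lower caps. The gripper was clear of everything.

**What disagreed or went wrong:**
- **Short cartridge:** it brushed the upper stop (about 8 N) and then caught the lower stop (20 N). I backed off and reseated it.
- **Bar travel:** I measured about 34 mm from grasp to stop instead of 40 mm. The fin already looked about 8 mm across in the first pictures. Its end position and the tabs both match fully closed.
- **Automatic pose fit:** my numeric check of the placed short cartridge did not give usable values, so I relied on the outlines.

I did not touch the bottle or the jar, and did not check them again afterwards. The purple and yellow look-alikes were left alone.

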